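Load the module test fixture and lock its cover

TASK

Squeeze the two orange release tabs of the clear cover together, lift the cover off the test fixture and set it down flat in the middle of the blue mat. Put every red-topped module from the yellow tray upright into a nest of the fixture, one per nest, then lower the cover level back over the two locating pins with its tabs squeezed, let go so that both bolts spring out under the red catches, and finally press the green start button fully down. Leave the other things on the bench alone.

Things in the scene. Friction and masses are not known exactly. Their poses are not given: they have to be found in the camera images.
- fixture: Aluminium test fixture, fixed, 240 (its x) x 176 (its y) x 73 mm high; origin at the centre of its underside, z up. Base 12 mm thick, with four nests in a row along its x. At each end (x = +-101) a grey support 22 x 70 mm, top at z = 51, carries a locating pin. At x = 0 two dark latch posts (20 mm wide in x, y = +-70 to +-82) carry red catch lips.
- nest0 (a point): Centre of the floor of nest 0 (12 mm above the fixture's underside; axes as the fixture's). The pocket measures 40 (x) x 34 (y) mm between blue walls 4 mm thick and 6 mm high above its floor, whose tops are bevelled to a ridge as a lead-in; nests are 44 mm apart along x. A module goes in with its 34 mm side along x, either way round.
- nest1 (a point): Centre of the floor of nest 1 (12 mm above the fixture's underside; axes as the fixture's). The pocket measures 40 (x) x 34 (y) mm between blue walls 4 mm thick and 6 mm high above its floor, whose tops are bevelled to a ridge as a lead-in; nests are 44 mm apart along x. A module goes in with its 34 mm side along x, either way round.
- nest2 (a point): Centre of the floor of nest 2 (12 mm above the fixture's underside; axes as the fixture's). The pocket measures 40 (x) x 34 (y) mm between blue walls 4 mm thick and 6 mm high above its floor, whose tops are bevelled to a ridge as a lead-in; nests are 44 mm apart along x. A module goes in with its 34 mm side along x, either way round.
- nest3 (a point): Centre of the floor of nest 3 (12 mm above the fixture's underside; axes as the fixture's). The pocket measures 40 (x) x 34 (y) mm between blue walls 4 mm thick and 6 mm high above its floor, whose tops are bevelled to a ridge as a lead-in; nests are 44 mm apart along x. A module goes in with its 34 mm side along x, either way round.
- seat (a point): Point on the fixture (51 mm above its underside, at its centre, axes as the fixture's) where the cover's origin lies when the cover is fully seated on the supports and over both pins. The pins (fixture x = +-101, y = 0) are steel, diameter 8 mm, tapering over the last 6 mm to 3 mm at the tip, which is 16 mm above this point.
- cover: Loose cover, about 320 g: clear plate 230 (x) x 110 (y) x 8 mm, origin at the centre of its underside, z up; through holes of diameter 11 at x = +-101, y = 0 for the pins; fits either way round (half turn). On top at the centre a black block (40 x 20 mm in x, y, top at z = 42) between two opposed orange tabs, by which it is squeezed along its y and lifted. At the start locked on the fixture.
- tab_a_face (a point): Centre of the gripping part of the outer face of the orange tab on the cover's +y side, 48 mm above the cover's underside. The tab is 30 mm wide in x, 8 thick, z = 11 to 59; its face is at y = +29 free, +20 fully pressed. It carries a steel bolt (16 mm wide, z = 9 to 14) reaching y = +68 free, +59 pressed; pressed clears the catch by 3 mm. The -y tab mirrors it.
- tab_a (a joint): Travel of the tab on the cover's +y side: 0 free (bolt out), 0.009 m fully pressed (bolt in). Spring about 2 N at rest to 5 N fully pressed. On the seated cover a free bolt lies under a red catch lip of the fixture (inner edge at y = +-62, underside z = 67, top z = 73) and locks the cover down.
- tab_b (a joint): Same for the tab on the cover's -y side.
- mat: Thin blue mat fixed on the bench, 250 (x) x 150 (y) x 3 mm, origin at the centre of its underside: the parking place of the cover.
- tray: Yellow parts tray, fixed, 150 x 150 x 12 mm high, 4 mm walls and floor 4 mm thick, one divider each way making four compartments of about 69 x 69 mm; origin at the centre of its underside. Each compartment has at most one module at the start.
- module0: Loose test module (two to four of the four are present): block 34 (x) x 28 (y) x 30 mm high, about 80 g, heavy dark steel foot below and red above with a silver label plate on top; origin at the centre of its underside, z up. Stands upright in the tray; grip it across its 28 mm width.
- module1: Loose test module (two to four of the four are present): block 34 (x) x 28 (y) x 30 mm high, about 80 g, heavy dark steel foot below and red above with a silver label plate on top; origin at the centre of its underside, z up. Stands upright in the tray; grip it across its 28 mm width.
- module2: Loose test module (two to four of the four are present): block 34 (x) x 28 (y) x 30 mm high, about 80 g, heavy dark steel foot below and red above with a silver label plate on top; origin at the centre of its underside, z up. Stands upright in the tray; grip it across its 28 mm width.
- module3: Loose test module (two to four of the four are present): block 34 (x) x 28 (y) x 30 mm high, about 80 g, heavy dark steel foot below and red above with a silver label plate on top; origin at the centre of its underside, z up. Stands upright in the tray; grip it across its 28 mm width.
- start (a joint): Green round spring start button, diameter 32, on a black housing: 0 up, 0.006 m fully down, about 5 N.
- start_top (a point): Centre of the top of the green start button (moves down with it); pressed straight down.
- screwdriver: Bystander: screwdriver lying on the bench.
- cup: Bystander: white cup, 68 mm wide, 60 mm high.
- flux: Bystander: small bottle, 36 mm wide, 75 mm high.
- heatsink: Bystander: loose finned aluminium heat sink 60 x 40 x 25 mm.
- meter: Bystander: yellow hand meter 150 x 75 x 32 mm.
- spool: Bystander: blue spool, 52 mm wide, 36 mm high.
There are look-alikes about, which are no part of the job. Leave any pink or turquoise look-alike of the part that bears start alone.

How it is judged:
By the outcome, as a careful person would: the job done as asked, in the order asked, and still so for the second after the job is handed in, with the robot touching nothing.
Of module0, module1, module2, module3 only 2 to 4 are there at a start; the rules pass over those that are not, and their reading is None.
At some moment in a run one of module0, module1, module2, module3 may be knocked a few centimetres aside while the robot is not near it.
Once in a run the grip may slacken for a moment while it holds something.
It also fails if it takes over 210 s, if anything falls off the work surface, if the arm or the gripper's body presses on something with over 40 N, if the wrist force passes 120 N, or if a joint passes its speed limit or range.

ROBOT

A 7-joint arm with a two-finger parallel gripper is mounted at the origin on the work surface. World frame = base frame: x ahead of the robot, y to its left, z up, the work surface at z = 0. Lengths are in m, angles in rad, forces in N, time in s.
With the tool pointing down it reaches from about 0.35 to 0.9 m from the base axis. Payload 8.1 kg.
Tool frame: the origin (TCP) lies between the finger pads; the fingertips stand 11 mm ahead of it and the grasp point (between the pads) lies 8 mm behind it; z points along the fingers, y is the line along which they close (so a half turn about z gives the same grasp; the last joint's range is limited). The gripper opens to 92 mm and grips with 3 to 60 N. Pads are 19 mm wide; open, the fingers measure 130 mm over their backs; the gripper's body (75 mm by 190 mm) begins 47 mm behind the grasp point.
Start: joints at [-1.393, 0.434, 0.025, 1.573, -0.012, 1.134, -0.075], TCP at [0.173, 0.601, 0.238] pointing down, gripper open.
Joint ranges: [-2.62, 2.62], [-0.44, 2.09], [-1.27, 1.32], [0.08, 2.57], [-1.32, 4.46], [0.12, 2], [-2.74, 2.74]. Speed limits (rad/s): [2.22, 2.22, 3.01, 3.01, 3.14, 3.14, 3.14].

INTERFACE

Orientations are given as a rotation vector (axis times angle).
In Python, from cell import observe, get_image, camera_params, sign_off gives the robot as it stands.
- The arm moves only by the shell command python3 -m pendant 'ROWS' [FORCE]. ROWS is JSON, one flat list of numbers, 7 for each row, row after row: the shift along the tool's x, y, z in m, then the turn, a rotation vector about the tool's x, y, z in rad, then the finger opening in m, from 0 to 0.0918. In form: [dx, dy, dz, rx, ry, rz, jaw, dx, dy, dz, rx, ry, rz, jaw, ...]. A call has 1 to 10 rows; each row shifts and turns the commanded pose from where the row before left it, along the tool's axes as they then stand; what a row does not reach is not made up. A row lasts 1/8 s, in which the tool goes at most 62.5 mm and 10.7 degrees, less where a joint would pass 70% of its speed; a pose out of reach is approached as far as the arm can. A call is refused whole if a number of a shift passes 0.0625 or a number of a turn 0.188, either way. A call with a gripper value outside its range is refused whole. The fingers move at their own pace and stop on an object; FORCE is the grip in N (left out, the last holds). Time passes only in rows, so rows that do not move let the fingers close. It gives the time, the measured TCP pose, the force, the opening and the grip force at its end, in the units of the state.
- observe(): the state, without advancing time (a new reading comes with each control period).
- get_image(name): name is "scene" or "side" or "wrist"; returns the picture (400x640x3 uint8, red, green, blue); there is no depth.
- camera_params(name): a dict with "intrinsics" (3x3 intrinsics, pixels), "eye" and "rotation" of the camera in the world; the wrist camera has in their place "T_tool_cam" (4x4, takes a point from camera to tool coordinates, whose origin is the TCP and whose axes are the flange's). Camera axes: x right, y down, z forward; pixel columns grow to the right and rows downward; lengths in m; the calibration is good to about 2 mm. A picture is of the moment at which its call begins: read the wrist's pose just before it. camera_params takes no time and is no camera call.
- sign_off(): hands the job in; it is judged then, once.
The state is a dict: "clock": time; "joints": joint angles; "dq": joint speeds; "joint_efforts": joint torques, N m; "position": TCP position; "ee_rot": TCP orientation; "force": force on the tool from outside, world axes, zero at the start; "ft_torque": the same for the moment, N m; "width": opening from 0.0 (shut) to 1.0 (fully open); "gripper_force": force on a finger pad.
Only numpy, scipy, OpenCV 4.12 (cv2) and the standard library are available. Lean on these libraries where they do the work, as an engineer would, in place of code of your own. Each camera call takes 0.05 s, during which the arm holds its last target. There are 200 camera calls.

## Working session

There is one attempt and no reset: what is moved stays moved. The work goes in short steps, Python scripts to look and compute and a shell command to move; the robot and the scene stay as the last step left them, time stands still between calls to the robot, and variables do not carry over. Pictures are saved under pics/ and viewed, at most 14 in all, crops included, and the job is handed in when it is done.

```bash
ls; mkdir -p pics; python3 - <<'E'
from cell import *
import cv2,numpy as np
print(observe())
for n in ["scene","side","wrist"]:
    p=camera_params(n); print(n,{k:np.round(v,4).tolist() for k,v in p.items()})
    cv2.imwrite(f"pics/{n}0.png",get_image(n)[:,:,::-1])
E
```

```text
pics
{'clock': 0.0, 'joints': array([-1.39261938,  0.43523276,  0.0249608 ,  1.57405276, -0.0115821 ,
        1.13395244, -0.07512078]), 'dq': array([ 0.00022844,  0.00237717, -0.00010668,  0.00036247,  0.0008736 ,
        0.00215946,  0.0003036 ]), 'joint_efforts': array([ 7.39636052e-04, -6.67834067e+01,  9.85442586e-01, -3.14453924e+01,
       -6.04944653e-02,  4.25481470e-02,  1.78696855e-04]), 'position': array([0.17311207, 0.60007323, 0.23695587]), 'ee_rot': array([-4.39698495e-01, -3.11060688e+00,  2.35520943e-03]), 'force': array([ 0.13488616, -0.24066967,  0.78157945]), 'ft_torque': array([ 0.00960266,  0.00181182, -0.04191789]), 'gripper_force': 0.0, 'width': 1.0006644339087627}
scene {'intrinsics': [[380.2774, 0.0, 315.6124], [0.0, 380.2774, 201.8935], [0.0, 0.0, 1.0]], 'eye': [1.2975, 0.0425, 0.7094], 'rotation': [-1.6531, -1.7726, 0.837]}
side {'intrinsics': [[446.1482, 0.0, 314.6422], [0.0, 446.1482, 200.7503], [0.0, 0.0, 1.0]], 'eye': [0.3245, -0.8921, 0.8963], 'rotation': [-2.2697, 0.3431, -0.1469]}
wrist {'intrinsics': [[322.7774, 0.0, 316.2845], [0.0, 322.7774, 201.0496], [0.0, 0.0, 1.0]], 'T_tool_cam': [[-0.0005, -0.9646, -0.2638, 0.0695], [1.0, -0.0004, -0.0003, -0.0], [0.0002, -0.2638, 0.9646, -0.1468], [0.0, 0.0, 0.0, 1.0]]}
```

View pics/scene0.png

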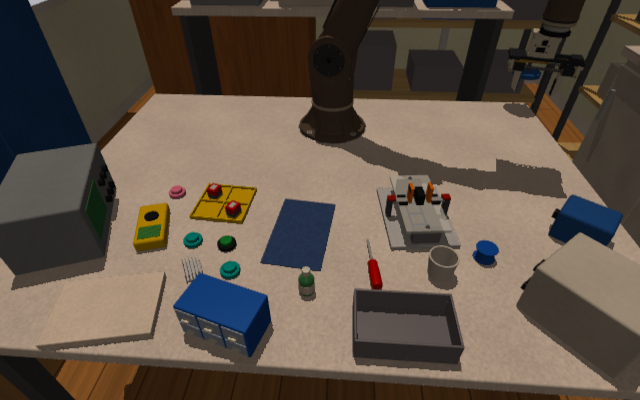

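View pics/side0.png

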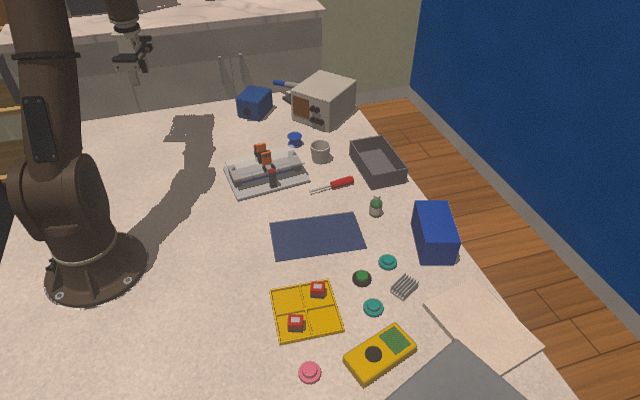

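The scene view shows two red modules in the tray at (215,190) and (233,209), and the fixture with its orange tabs at about (418,193). The mat is at (300,233). There are four button candidates: green at (227,243), turquoise at (193,240) and (230,269), and pink at (177,191). I choose the green one on the black housing, which the side view shows at (362,278).

```bash
cat > h.py <<'E'
from cell import *
import cv2,numpy as np
from scipy.spatial.transform import Rotation as R
def cam(n,obs=None):
    p=camera_params(n);K=np.array(p["intrinsics"])
    if n=="wrist":
        o=obs or observe();T=np.eye(4);T[:3,:3]=R.from_rotvec(o["ee_rot"]).as_matrix();T[:3,3]=o["position"]
        T=T@np.array(p["T_tool_cam"]);return K,T[:3,:3],T[:3,3]
    return K,R.from_rotvec(p["rotation"]).as_matrix(),np.array(p["eye"])
def ray(c,uv):
    K,Rm,e=c;d=Rm@np.linalg.solve(K,np.r_[uv,1.]);return e,d/np.linalg.norm(d)
def onz(c,uv,z):
    e,d=ray(c,uv);return e+d*(z-e[2])/d[2]
def proj(c,p):
    K,Rm,e=c;q=K@(Rm.T@(np.asarray(p)-e));return q[:2]/q[2]
def tri(c1,u1,c2,u2):
    e1,d1=ray(c1,u1);e2,d2=ray(c2,u2)
    s=np.linalg.lstsq(np.c_[d1,-d2],e2-e1,rcond=None)[0]
    a,b=e1+s[0]*d1,e2+s[1]*d2;return (a+b)/2,np.linalg.norm(a-b)
HSV={"orange":((7,170,120),(14,255,255)),"red":((172,150,90),(180,255,255)),"yellow":((20,150,90),(32,255,255)),
"blue":((105,80,40),(125,255,140)),"green":((45,120,50),(75,255,255)),"red2":((0,170,80),(6,255,255))}
def blobs(im,name,amin=15,box=None):
    h=cv2.cvtColor(im,cv2.COLOR_RGB2HSV);m=cv2.inRange(h,*HSV[name])
    if name=="red":m|=cv2.inRange(h,*HSV["red2"])
    if box:
        k=np.zeros_like(m);x0,y0,x1,y1=box;k[y0:y1,x0:x1]=255;m&=k
    n,l,s,c=cv2.connectedComponentsWithStats(m)
    return m,[(s[i,4],c[i].round(1),s[i,:4].tolist()) for i in range(1,n) if s[i,4]>=amin]
E
python3 - <<'E'
from h import *
C={}
for n in ["scene","side"]:
    im=cv2.imread(f"pics/{n}0.png")[:,:,::-1].copy();C[n]=cam(n)
    for k in ["orange","red","green","yellow","blue"]:
        print(n,k,[(int(a),c.tolist(),b) for a,c,b in blobs(im,k)[1] if a<6000])
    for k in ["blue","yellow"]:
        m,_=blobs(im,k); cs=cv2.findContours(m,0,2)[0]
        for c in cs:
            if 600<cv2.contourArea(c)<6000:
                r=cv2.boxPoints(cv2.minAreaRect(c)); q=cv2.approxPolyDP(cv2.convexHull(c),8,True)[:,0]
                print(n,k,len(q),[(u.tolist(),onz(C[n],u,.003 if k=="blue" else .012)[:2].round(3).tolist()) for u in q])
# crops
a=cv2.imread("pics/scene0.png")[150:260,160:270];b=cv2.imread("pics/scene0.png")[160:260,360:470]
cv2.imwrite("pics/crop0.png",np.hstack([cv2.resize(a,(400,400)),cv2.resize(b,(400,400))]))
E
```

```text
scene orange [(46, [552.2, 104.4], [544, 96, 17, 19]), (25, [544.6, 104.3], [542, 101, 7, 7]), (26, [549.5, 126.8], [545, 122, 9, 11]), (17, [573.8, 136.5], [569, 131, 10, 11]), (21, [561.1, 139.3], [559, 137, 6, 5]), (19, [411.3, 185.9], [409, 183, 5, 7]), (18, [430.6, 185.3], [429, 182, 5, 7]), (91, [63.3, 369.9], [57, 361, 14, 20]), (86, [71.2, 371.3], [64, 361, 15, 25]), (188, [79.8, 379.6], [71, 362, 20, 36]), (228, [91.2, 381.8], [79, 363, 25, 37])]
scene red [(42, [213.1, 187.8], [207, 184, 13, 8]), (34, [391.6, 197.2], [388, 195, 8, 5]), (35, [446.0, 196.0], [442, 194, 9, 5]), (50, [232.0, 205.4], [226, 201, 14, 10]), (254, [374.1, 272.7], [368, 259, 14, 27])]
scene green [(22, [87.7, 199.5], [85, 189, 6, 22]), (226, [148.9, 231.5], [138, 225, 23, 14]), (84, [225.4, 239.8], [220, 236, 12, 9]), (85, [305.8, 279.9], [299, 275, 15, 10])]
scene yellow [(1177, [223.6, 203.1], [190, 185, 66, 36]), (730, [151.1, 222.2], [133, 203, 35, 42])]
scene blue [(453, [462.0, 2.9], [426, 0, 71, 7]), (156, [530.5, 74.7], [521, 70, 20, 10]), (35, [6.3, 143.9], [0, 133, 14, 23]), (2205, [586.0, 
[... 1130 characters left out ...]

side green []
side yellow [(2892, [305.2, 312.3], [270, 279, 74, 66]), (1679, [374.5, 357.3], [343, 323, 74, 65])]
side blue [(36, [278.3, 82.8], [273, 80, 12, 6]), (517, [251.2, 96.7], [236, 85, 35, 33]), (17, [295.7, 139.0], [290, 136, 12, 5]), (979, [435.8, 247.8], [412, 202, 49, 63])]
side blue 4 [([453, 264], [0.888, -0.264]), ([421, 264], [0.809, -0.24]), ([415, 202], [0.905, -0.014]), ([460, 242], [0.947, -0.2])]
side yellow 4 [([395, 323], [0.666, -0.387]), ([415, 350], [0.678, -0.462]), ([363, 387], [0.54, -0.506]), ([343, 356], [0.524, -0.429])]
side yellow 4 [([327, 279], [0.557, -0.22]), ([343, 331], [0.545, -0.372]), ([280, 344], [0.402, -0.361]), ([270, 290], [0.413, -0.211])]
```

View pics/crop0.png

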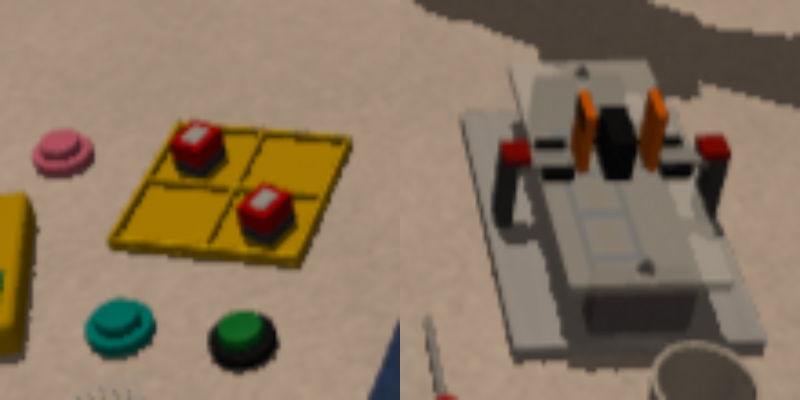

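The crop confirms the green button on the black housing, the two red modules, and the fixture, whose x axis runs nearly along world x. Next I work out a viewing pose over the fixture.

```bash
cat >> h.py <<'E'
def need(p,yaw_y=None):
    """shift in present tool axes (tool down) and turn about tool z so that tool y lies along world angle yaw_y (mod pi)"""
    o=observe();Rm=R.from_rotvec(o["ee_rot"]).as_matrix()
    d=Rm.T@(np.array(p)-o["position"])
    ty=np.arctan2(Rm[1,1],Rm[0,1])
    tilt=Rm.T@np.cross(Rm[:,2],[0,0,-1])
    out=["shift",d.round(4).tolist(),"tilt_fix",tilt.round(4).tolist(),"ty",round(np.degrees(ty),2),"j7",o["joints"][6].round(2)]
    if yaw_y is not None:
        a=(yaw_y-ty+np.pi/2)%np.pi-np.pi/2; out+=["rz",round(-a,4)]
    print(*out)
E
python3 - <<'E'
from h import *
s,d=cam("scene"),cam("side")
for n,a,b in [("tab1",(411.3,185.9),(260,144.3)),("tab2",(430.6,185.3),(264.9,152.3)),("tab1x",(411.3,185.9),(264.9,152.3)),("tab2x",(430.6,185.3),(260,144.3)),("m1",(213.1,187.8),(294.7,319.9)),("m2",(232,205.4),(317.2,286.4)),("button",(225.4,239.8),(362,276))]:
    p,e=tri(s,a,d,b);print(n,p.round(4),round(e,4))
for u in [(391.6,197.2),(446,196)]:print(onz(s,u,.073).round(4))
print(R.from_rotvec(observe()["ee_rot"]).as_matrix().round(3))
need([0.45,0.25,0.30],np.pi/2)
E
```

```text
tab1 [0.4991 0.233  0.1209] 0.0294
tab2 [0.5027 0.267  0.0977] 0.0295
tab1x [0.5033 0.2257 0.1095] 0.0012
tab2x [0.4979 0.2751 0.1088] 0.0004
m1 [ 0.4462 -0.3259  0.0327] 0.002
m2 [ 0.522  -0.2515  0.0334] 0.001
button [ 0.6409 -0.2424  0.0196] 0.0016
[0.5084 0.1789 0.073 ]
[0.4944 0.3223 0.073 ]
[[-0.961  0.277 -0.   ]
 [ 0.277  0.961 -0.001]
 [-0.    -0.001 -1.   ]]
shift [-0.3631, -0.2598, -0.0625] tilt_fix [-0.0012, 0.0001, 0.0] ty 73.91 j7 -0.08 rz -0.2808
```

```bash
python3 -m pendant '[-0.0363,-0.026,-0.00625,0,0,0,0.0918,-0.0363,-0.026,-0.00625,0,0,0,0.0918,-0.0363,-0.026,-0.00625,0,0,0,0.0918,-0.0363,-0.026,-0.00625,0,0,0,0.0918,-0.0363,-0.026,-0.00625,0,0,0,0.0918,-0.0363,-0.026,-0.00625,0,0,0,0.0918,-0.0363,-0.026,-0.00625,0,0,0,0.0918,-0.0363,-0.026,-0.00625,0,0,0,0.0918,-0.0363,-0.026,-0.00625,0,0,0,0.0918,-0.0363,-0.026,-0.00625,0,0,0,0.0918]'
python3 -m pendant '[0,0,0,0,0,-0.126,0.0918,0,0,0,0,0,-0.126,0.0918,0,0,0,0,0,-0.126,0.0918,0,0,0,0,0,0,0.0918,0,0,0,0,0,0,0.0918]'
python3 - <<'E'
from h import *
o=observe();np.save("o1.npy",o,allow_pickle=True)
im=get_image("wrist");cv2.imwrite("pics/w1.png",im[:,:,::-1]);c=cam("wrist",o)
for k in ["orange","red"]:
    for a,u,b in blobs(im,k,30)[1]: print(k,a,u,b,[onz(c,u,z)[:2].round(4).tolist() for z in (.073,.11)])
need([0.45,0.25,0.30],np.radians(95.6))
E
```

```text
clock: 1.4
position: [0.4505, 0.2488, 0.3004]
ee_rot: [-0.44, -3.111, -0.0]
force: [0.9, 0.2, 0.3]
width: 0.998
gripper_force: 0.0
clock: 2.02
position: [0.4499, 0.25, 0.3001]
ee_rot: [0.148, -3.138, 0.0]
force: [-0.3, -0.3, 0.6]
width: 1.001
gripper_force: 0.0
red 154 [220.8 322.5] [216, 314, 11, 18] [[0.6621, 0.141], [0.6343, 0.1511]]
shift [-0.0002, -0.0001, 0.0001] tilt_fix [-0.0001, -0.0002, 0.0] ty 95.43 j7 1.1 rz -0.0029
```

View pics/w1.png

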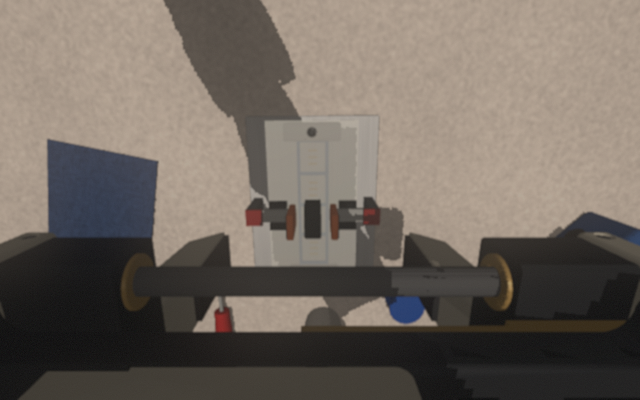

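The wrist view shows the orange tabs at (291,222) and (335,222), the red catches at (255,215) and (371,213), and the near pin at (312,132). I move 80 mm forward for a second view.

```bash
python3 -m pendant '[-0.04,0,0,0,0,0,0.0918,-0.04,0,0,0,0,0,0.0918,0,0,0,0,0,0,0.0918,0,0,0,0,0,0,0.0918]' | sed -n 2,3p
python3 - <<'E'
from h import *
HSV["orange"]=((4,110,50),(15,255,255));HSV["red"]=((172,110,50),(180,255,255));HSV["red2"]=((0,110,50),(3,255,255))
o2=observe();im2=get_image("wrist");cv2.imwrite("pics/w2.png",im2[:,:,::-1]);np.save("o2.npy",o2,allow_pickle=True)
o1=np.load("o1.npy",allow_pickle=True).item();im1=cv2.imread("pics/w1.png")[:,:,::-1].copy()
for o,im in ((o1,im1),(o2,im2)):
    c=cam("wrist",o)
    h=cv2.cvtColor(im,cv2.COLOR_RGB2HSV)
    print(h[225,291],h[215,254])
    for k in ["orange","red"]:
        for a,u,b in blobs(im,k,20,(200,50,420,270))[1]: print(k,a,u,b)
cv2.imwrite("pics/w2c.png",cv2.resize(im2[30:250,200:440][:,:,::-1],(655,600),interpolation=2))
E
```

```text
position: [0.529, 0.2579, 0.2999]
ee_rot: [0.151, -3.137, 0.0]
[  9 130  96] [  2 139 119]
orange 192 [334.  222.5] [331, 205, 7, 34]
orange 197 [290.1 222.9] [287, 206, 7, 33]
red 79 [369.1 212.1] [364, 209, 12, 8]
red 209 [253.3 217. ] [246, 210, 15, 15]
[ 19  30 137] [ 17  26 155]
orange 186 [288.  154.6] [284, 141, 9, 28]
orange 189 [335.  153.8] [332, 140, 8, 29]
red 262 [373.6 151.1] [366, 143, 17, 17]
red 29 [243.3 148. ] [242, 144, 5, 11]
```

View pics/w2c.png

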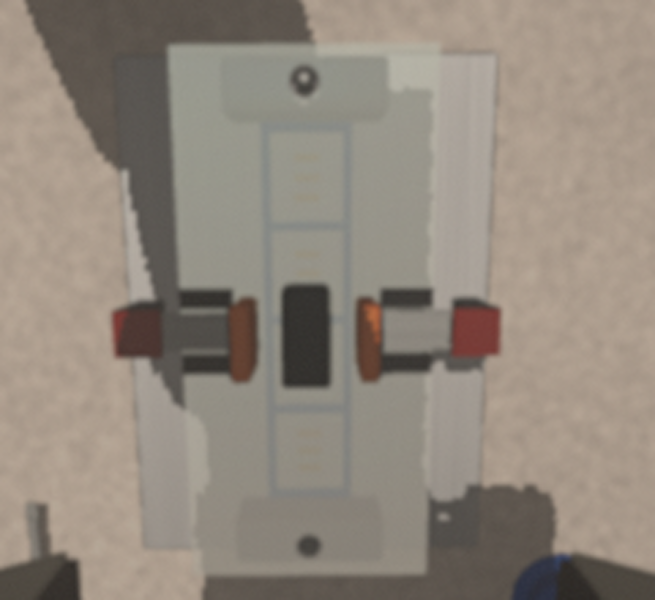

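View 2 shows both pins, at about (311.4,59) and (313.2,230.2), plus the black block, the tabs and the catches. I calculate the fixture frame from these.

```bash
python3 - <<'E'
from h import *
c1,c2=[cam("wrist",np.load(f"o{i}.npy",allow_pickle=True).item()) for i in (1,2)]
f=lambda x,y:(200+x/2.729,30+y/2.727)
# refine pins: dark blobs
for i,(c,seeds) in enumerate([(c1,[(312,132)]),(c2,[f(304,79),f(309,546)])],1):
    g=cv2.cvtColor(cv2.imread(f"pics/w{i}.png"),6)
    for s in seeds:
        x,y=map(int,s);p=g[y-8:y+9,x-8:x+9].astype(float);w=np.clip(np.median(p)-25-p,0,None);yy,xx=np.mgrid[-8:9,-8:9]
        print("pin view",i,((w*xx).sum()/w.sum()+x).round(1),((w*yy).sum()/w.sum()+y).round(1))
pa,e=tri(c1,(312,132),c2,f(304,79));print("near pin tri",pa.round(4),e)
A=onz(c2,f(304,79),.061);B=onz(c2,f(309,546),.061)
print("pins",A.round(4),B.round(4),"len",np.linalg.norm(B-A),"mid",((A+B)/2).round(4),"xdir deg",np.degrees(np.arctan2(*(B-A)[1::-1])))
L=onz(c2,f(140,331),.073);Rr=onz(c2,f(476,329),.073);print("catches",L.round(4),Rr.round(4),((L+Rr)/2).round(4),np.linalg.norm(L-Rr))
for n,u1,u2 in (("tabR bottomrow",(334,239),(335,169)),("tabL",(290,239),(288,169)),("tabR top row",(334,205),(335,140)),("tabL",(290,206),(288,141)),("redR",(371,209),(374,143.5))):
    p,e=tri(c1,u1,c2,u2);print(n,p.round(4),round(e,4))
for u in ((288,154.6),(335,153.8)):print("tab @.11",onz(c2,u,.11).round(4))
for v in (41,571):print("plate edges @.059", [onz(c2,f(x,v),.059)[:2].round(4).tolist() for x in ((168,440) if v==41 else (204,427))])
print("block top @.093",onz(c2,f(306,334),.093).round(4))
E
```

```text
pin view 1 311.2 131.9
pin view 2 311.2 59.5
pin view 2 312.8 229.7
near pin tri [0.4027 0.2398 0.0601] 0.0002912080740342251
pins [0.4028 0.2397 0.061 ] [0.603  0.2604 0.061 ] len 0.20127930050812712 mid [0.5029 0.25   0.061 ] xdir deg 5.924961151311377
catches [0.5093 0.1801 0.073 ] [0.4949 0.3212 0.073 ] [0.5021 0.2507 0.073 ] 0.14178818235022742
tabR bottomrow [0.5146 0.2756 0.1089] 0.0002
tabL [0.5194 0.2263 0.1085] 0.0001
tabR top row [0.488  0.2752 0.0632] 0.0003
tabL [0.4943 0.2208 0.0633] 0.0003
redR [0.4872 0.3202 0.0689] 0.0002
tab @.11 [0.5041 0.2253 0.11  ]
tab @.11 [0.4986 0.2739 0.11  ]
plate edges @.059 [[0.3936, 0.1837], [0.3831, 0.2929]]
plate edges @.059 [[0.621, 0.2124], [0.6109, 0.317]]
block top @.093 [0.5015 0.25   0.093 ]
```

```bash
python3 - <<'E'
from h import *
HSV["blue"]=((102,50,30),(128,255,255))
need([.5025,.2502,.091],np.radians(95.9))
for n,b in (("scene",(255,190,345,280)),("side",(262,205,375,265))):
    im=cv2.imread(f"pics/{n}0.png")[:,:,::-1].copy();c=cam(n)
    m,_=blobs(im,"blue",100,b);ct=max(cv2.findContours(m,0,2)[0],key=cv2.contourArea)
    W=np.array([onz(c,u[0].astype(float),.003)[:2] for u in ct],np.float32)
    print(n,cv2.contourArea(ct),cv2.minAreaRect(W),W.mean(0))
E
```

```text
shift [0.0267, -0.0053, 0.2092] tilt_fix [0.0001, -0.0007, 0.0] ty 95.56 j7 1.19 rz -0.006
scene 3566.5 ((0.5795419216156006, -0.057379476726055145), (0.14815886318683624, 0.24730712175369263), 83.63117980957031) [ 0.59391654 -0.06986947]
side 3187.5 ((0.5796782374382019, -0.057660043239593506), (0.1453271359205246, 0.24655044078826904), 83.7091293334961) [ 0.5988462  -0.06518971]
```

```bash
python3 -m pendant '[0.0134,-0.0026,0.03,0,0,-0.006,0.0918,0.0133,-0.0026,0.04,0,0,0,0.0918,0,0,0.04,0,0,0,0.0918,0,0,0.04,0,0,0,0.0918,0,0,0.02,0,0,0,0.0918,0,0,0,0,0,0,0.0918]' | tail -n 5
python3 -c "
from h import *
need([.5025,.2502,.091],np.radians(95.9))"
```

```text
position: [0.5018, 0.2498, 0.1294]
ee_rot: [0.163, -3.135, 0.002]
force: [-0.3, -1.1, 1.2]
width: 0.998
gripper_force: 0.0
shift [-0.0008, 0.0004, 0.0384] tilt_fix [-0.0009, -0.0026, 0.0] ty 95.94 j7 1.21 rz 0.0007
```

```bash
python3 -m pendant '[0,0,0.013,0,0,0,0.0918,0,0,0.013,0,0,0,0.0918,0,0,0.0124,0,0,0,0.0918,0,0,0,0,0,0,0.0918,0,0,0,0,0,0,0.0918]' 30
python3 -c "
from h import *
need([.5025,.2502,.091],np.radians(95.9))"
python3 -m pendant '[0,0,0,0,0,0,0.06,0,0,0,0,0,0,0.03,0,0,0,0,0,0,0.03,0,0,0,0,0,0,0.03,0,0,0,0,0,0,0.03,0,0,0,0,0,0,0.03,0,0,0,0,0,0,0.03]' 35
```

```text
clock: 4.0
position: [0.5037, 0.25, 0.0919]
ee_rot: [-0.162, 3.137, 0.0]
force: [1.4, 0.0, -0.4]
width: 1.001
gripper_force: 0.0
shift [0.0011, 0.0003, 0.0009] tilt_fix [0.0001, 0.0001, 0.0] ty 95.9 j7 1.22 rz 0.0
clock: 4.88
position: [0.5036, 0.2502, 0.0924]
ee_rot: [-0.162, 3.137, 0.001]
force: [-2.4, -0.4, 6.7]
width: 0.412
gripper_force: 35.1
```

```bash
python3 -m pendant '[0,0,-0.004,0,0,0,0.03,0,0,-0.006,0,0,0,0.03,0,0,-0.01,0,0,0,0.03,0,0,-0.01,0,0,0,0.03,0,0,-0.01,0,0,0,0.03,0,0,0,0,0,0,0.03]'
python3 - <<'E'
from h import *
need([.5796,-.0575,.25],np.radians(83.65))
im=get_image("side");cv2.imwrite("pics/s1.png",cv2.resize(im[90:250,180:420][:,:,::-1],(720,480)))
E
```

```text
clock: 5.62
position: [0.5041, 0.2504, 0.1329]
ee_rot: [-0.162, 3.136, 0.002]
force: [0.1, -0.0, -3.3]
width: 0.41
gripper_force: 35.0
shift [-0.0436, -0.3139, -0.1173] tilt_fix [0.0009, 0.0018, 0.0] ty 95.91 j7 1.21 rz 0.214
```

View pics/s1.png

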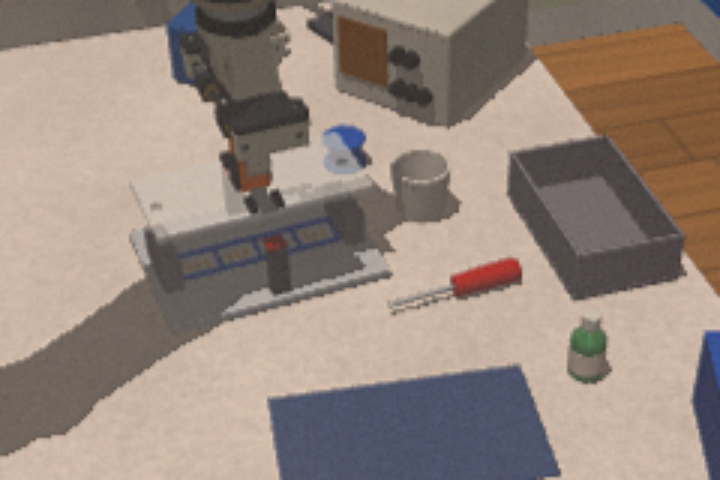

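The cover is free and level above the pins, and the force of -3.3 N matches its weight. I carry it to the mat.

```bash
python3 -m pendant '[-0.0044,-0.0314,-0.005,0,0,0,0.03,-0.0044,-0.0314,-0.005,0,0,0,0.03,-0.0044,-0.0314,0,0,0,0,0.03,-0.0044,-0.0314,0,0,0,0,0.03,-0.0044,-0.0314,0,0,0,0,0.03,-0.0044,-0.0314,0,0,0,0,0.03,-0.0044,-0.0314,0,0,0,0,0.03,-0.0044,-0.0314,0,0,0,0,0.03,-0.0044,-0.0314,0,0,0,0,0.03,-0.0044,-0.0314,0,0,0,0,0.03]' | tail -n 5
python3 -m pendant '[0,0,0,0,0,0.107,0.03,0,0,0,0,0,0.107,0.03,0,0,0,0,0,0,0.03,0,0,0,0,0,0,0.03]'|tail -n 5
python3 -c "
from h import *
need([.5796,-.0575,.046],np.radians(83.65))"
```

```text
position: [0.5795, -0.0587, 0.1413]
ee_rot: [0.162, -3.137, -0.0]
force: [0.1, 0.4, -3.8]
width: 0.414
gripper_force: 35.0
position: [0.5794, -0.0576, 0.1416]
ee_rot: [-0.17, -3.137, 0.0]
force: [-0.2, 0.0, -3.3]
width: 0.408
gripper_force: 35.0
shift [-0.0002, 0.0001, 0.0956] tilt_fix [-0.0001, -0.0004, 0.0] ty 83.8 j7 1.62 rz 0.0026
```

```bash
python3 -m pendant '[0,0,0.03,0,0,0,0.03,0,0,0.03,0,0,0,0.03,0,0,0.02,0,0,0,0.03,0,0,0.008,0,0,0,0.03,0,0,0.004,0,0,0,0.03,0,0,0.002,0,0,0,0.03,0,0,0,0,0,0,0.03]'

```

```text
clock: 8.3
position: [0.58, -0.0578, 0.0483]
ee_rot: [0.174, 3.136, 0.0]
force: [-0.4, -0.7, -3.9]
width: 0.41
gripper_force: 35.0
```

```bash
python3 -m pendant '[0,0,0.002,0,0,0,0.03,0,0,0.002,0,0,0,0.03,0,0,0,0,0,0,0.03]'

```

```text
clock: 8.68
position: [0.5799, -0.0578, 0.0444]
ee_rot: [0.174, 3.136, 0.0]
force: [-1.7, 0.7, 3.9]
width: 0.414
gripper_force: 35.0
```

```bash
python3 -m pendant '[0,0,0.001,0,0,0,0.03,0,0,0,0,0,0,0.03]'

```

```text
clock: 8.93
position: [0.5799, -0.0578, 0.0443]
ee_rot: [0.174, 3.136, 0.001]
force: [-6.2, 0.7, 16.3]
width: 0.417
gripper_force: 35.1
```

```bash
python3 -m pendant '[0,0,0,0,0,0,0.0918,0,0,0,0,0,0,0.0918,0,0,0,0,0,0,0.0918,0,0,0,0,0,0,0.0918,0,0,-0.02,0,0,0,0.0918,0,0,-0.05,0,0,0,0.0918,0,0,-0.06,0,0,0,0.0918,0,0,-0.06,0,0,0,0.0918]'
python3 -c "
from h import *
need([.44,-.285,.26],np.radians(86))"
```

```text
clock: 9.93
position: [0.5793, -0.0578, 0.2345]
ee_rot: [-0.174, -3.136, 0.0]
force: [1.3, 0.7, 0.3]
width: 1.001
gripper_force: 0.0
shift [0.1133, -0.2412, -0.0254] tilt_fix [-0.0002, -0.0003, 0.0] ty 83.64 j7 1.59 rz -0.0412
```

```bash
python3 -m pendant '[0.0189,-0.0402,-0.004,0,0,0,0.0918,0.0189,-0.0402,-0.004,0,0,0,0.0918,0.0189,-0.0402,-0.004,0,0,0,0.0918,0.0189,-0.0402,-0.004,0,0,0,0.0918,0.0189,-0.0402,-0.004,0,0,0,0.0918,0.0189,-0.0402,-0.004,0,0,-0.04,0.0918,0,0,0,0,0,0,0.0918,0,0,0,0,0,0,0.0918]'|sed -n 2,3p
python3 - <<'E'
from h import *
o=observe();im=get_image("wrist");cv2.imwrite("pics/t1.png",im[:,:,::-1]);np.save("ot1.npy",o,allow_pickle=True)
E
```

```text
position: [0.4405, -0.2845, 0.2566]
ee_rot: [0.112, 3.14, 0.001]
```

View pics/t1.png

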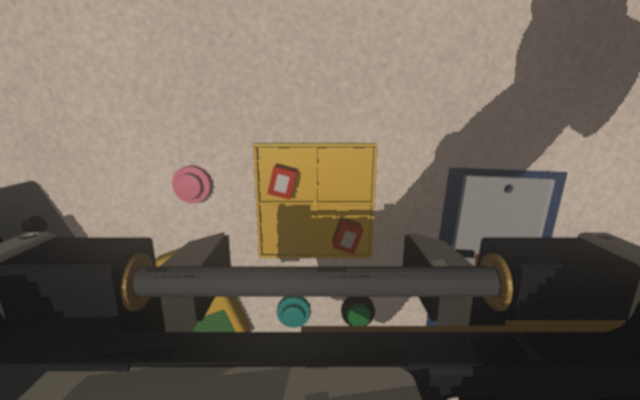

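The view shows modules at (283,182) and (348,236) in the tray, with the cover flat on the mat at the right. I take a second view 60 mm forward.

```bash
python3 -m pendant '[-0.03,0,0,0,0,0,0.0918,-0.03,0,0,0,0,0,0.0918,0,0,0,0,0,0,0.0918,0,0,0,0,0,0,0.0918]' | sed -n 2,3p
cat > mod.py <<'E'
from h import *
def meas(im,c,box):
    """modules: label centroid px, label rect, red+label hull"""
    h=cv2.cvtColor(im,cv2.COLOR_RGB2HSV);m=cv2.inRange(h,(0,105,40),(6,255,255))|cv2.inRange(h,(172,105,40),(180,255,255))
    k=np.zeros_like(m);k[box[1]:box[3],box[0]:box[2]]=255;m&=k;res=[]
    for ct in cv2.findContours(m,0,1)[0]:
        if cv2.contourArea(ct)<250: continue
        hull=np.zeros_like(m);cv2.drawContours(hull,[cv2.convexHull(ct)],-1,255,-1)
        er=cv2.erode(hull,np.ones((5,5)));lab=er&~m
        n,l,s,cc=cv2.connectedComponentsWithStats(lab)
        if n<2: continue
        i=1+np.argmax(s[1:,4]);lc=max(cv2.findContours((l==i).astype(np.uint8),0,1)[0],key=len)
        W=np.array([onz(c,u[0].astype(float),.034)[:2] for u in lc],np.float32)*1000
        H=np.array([onz(c,u[0].astype(float),.034)[:2] for u in ct],np.float32)*1000
        res.append(dict(px=cc[i],area=s[i,4],lab=cv2.minAreaRect(W),hull=cv2.minAreaRect(H)))
    return res
E
python3 - <<'E'
from mod import *
o2=observe();im2=get_image("wrist");cv2.imwrite("pics/t2.png",im2[:,:,::-1])
c1=cam("wrist",np.load("ot1.npy",allow_pickle=True).item());c2=cam("wrist",o2)
im1=cv2.imread("pics/t1.png")[:,:,::-1].copy()
a=meas(im1,c1,(230,120,400,262));b=meas(im2,c2,(230,40,400,250))
for r in a+b: print(r)
for i in a:
    for j in b:
        p,e=tri(c1,i["px"],c2,j["px"])
        if e<.004: print(p.round(4),round(e,4))
print("button",[onz(c2,u,.02).round(4).tolist() for _,u,_ in blobs(im2,"green",30,(300,150,420,330))[1]],o2["position"])
E
```

```text
position: [0.4999, -0.2884, 0.2564]
ee_rot: [-0.11, -3.139, -0.001]
{'px': array([281.28193833, 183.04845815]), 'area': np.int32(227), 'lab': ((447.2450866699219, -326.21185302734375), (15.111893653869629, 20.98419761657715), 71.77265930175781), 'hull': ((445.8966064453125, -325.3123779296875), (26.101240158081055, 33.64495849609375), 71.12496185302734)}
{'px': array([348.93181818, 192.19545455]), 'area': np.int32(220), 'lab': ((522.8397827148438, -251.8144073486328), (15.048840522766113, 20.886384963989258), 66.34014892578125), 'hull': ((521.4083862304688, -252.29412841796875), (26.853151321411133, 32.96266555786133), 66.52202606201172)}
{'px': array([279.5019305 , 131.29343629]), 'area': np.int32(259), 'lab': ((447.3415832519531, -326.20361328125), (15.196749687194824, 21.143095016479492), 71.2617416381836), 'hull': ((447.3531494140625, -325.58551025390625), (26.538129806518555, 32.44660949707031), 70.73782348632812)}
[ 0.4472 -0.3263  0.0334] 0.0001
button [] [ 0.499851   -0.28838826  0.25639181]
```

```bash
python3 -c "
from h import *
need([.447,-.3262,.06],np.radians(71.3))
need([.5227,-.2518,.06],np.radians(66.4))"
```

```text
shift [0.0496, -0.0412, 0.1966] tilt_fix [0.0003, -0.0009, 0.0] ty 85.96 j7 2.08 rz 0.2559
shift [-0.0207, 0.0384, 0.1966] tilt_fix [0.0003, -0.0009, 0.0] ty 85.96 j7 2.08 rz 0.3414
```

```bash
python3 -m pendant '[-0.0104,0.0192,0.04,0,0,0,0.0918,-0.0103,0.0192,0.04,0,0,0,0.0918,0,0,0.04,0,0,0.114,0.0918,0,0,0.04,0,0,0.114,0.0918,0,0,0.0366,0,0,0.113,0.0918,0,0,0,0,0,0,0.0918,0,0,0,0,0,0,0.0918]' 20 | sed -n 2,4p
python3 -c "
from h import *
need([.5227,-.2518,.025],np.radians(66.4))"
```

```text
position: [0.5238, -0.2528, 0.0616]
ee_rot: [0.639, 3.075, -0.0]
force: [0.6, -0.9, 0.3]
shift [0.0015, 0.0005, 0.0366] tilt_fix [-0.0, 0.0014, 0.0] ty 66.52 j7 1.82 rz 0.0022
```

```bash
python3 -m pendant '[0.0015,0.0005,0.02,0,0,0,0.0918,0,0,0.0166,0,0,0,0.0918,0,0,0,0,0,0,0.0918,0,0,0,0,0,0,0.05,0,0,0,0,0,0,0.02,0,0,0,0,0,0,0.02,0,0,0,0,0,0,0.02,0,0,0,0,0,0,0.02,0,0,0,0,0,0,0.02]' 20
python3 -m pendant '[0,0,-0.01,0,0,0,0.02,0,0,-0.03,0,0,0,0.02,0,0,-0.05,0,0,0,0.02,0,0,-0.05,0,0,0,0.02,0,0,0,0,0,0,0.02]'
python3 -c "
from h import *
n=lambda x:np.array([.5025+x*np.cos(.103),.2502+x*np.sin(.103)])
print(n(-.066),n(.066),n(-.022),n(.022))
need([*n(.066),.165],np.radians(95.9))"
```

```text
clock: 13.52
position: [0.5222, -0.2513, 0.0236]
ee_rot: [-0.642, -3.075, -0.0]
force: [-0.4, -0.5, 1.3]
width: 0.392
gripper_force: 0.0
clock: 14.15
position: [0.5243, -0.2527, 0.168]
ee_rot: [0.641, 3.068, -0.001]
force: [0.3, -0.3, -0.9]
width: 0.306
gripper_force: 20.0
[0.43684979 0.24341401] [0.56815021 0.25698599] [0.4806166 0.247938 ] [0.5243834 0.252462 ]
shift [0.164, 0.4845, 0.0021] tilt_fix [0.0007, 0.0075, 0.0] ty 66.38 j7 1.75 rz -0.5152
```

```bash
python3 -m pendant '[0.0164,0.0484,0,0,0,0,0.02,0.0164,0.0484,0,0,0,0,0.02,0.0164,0.0484,0,0,0,0,0.02,0.0164,0.0484,0,0,0,0,0.02,0.0164,0.0484,0,0,0,0,0.02,0.0164,0.0485,0,0,0,0,0.02,0.0164,0.0485,0,0,0,0,0.02,0.0164,0.0485,0,0,0,0,0.02,0.0164,0.0485,0,0,0,0,0.02,0.0164,0.0485,0,0,0,0,0.02]' | sed -n 2,6p
python3 -m pendant '[0,0,0,0,0,-0.172,0.02,0,0,0,0,0,-0.172,0.02,0,0,0,0,0,-0.171,0.02,0,0,0,0,0,0,0.02,0,0,0,0,0,0,0.02]' | sed -n 2,6p
python3 - <<'E'
from h import *
n=lambda x:np.array([.5025+x*np.cos(.103),.2502+x*np.sin(.103)])
need([*n(.066),.08],np.radians(95.9))
im=get_image("side");cv2.imwrite("pics/s2.png",cv2.resize(im[70:220,190:390][:,:,::-1],(800,600),interpolation=2))
E
```

```text
position: [0.5653, 0.2597, 0.1628]
ee_rot: [-0.642, -3.074, 0.002]
force: [0.3, -0.8, -0.6]
width: 0.3
gripper_force: 20.0
position: [0.5656, 0.2581, 0.1632]
ee_rot: [0.156, -3.137, 0.0]
force: [0.2, -0.0, -1.7]
width: 0.305
gripper_force: 20.0
shift [-0.0025, -0.0014, 0.0832] tilt_fix [-0.0002, -0.0009, 0.0] ty 95.68 j7 1.29 rz -0.0039
```

View pics/s2.png

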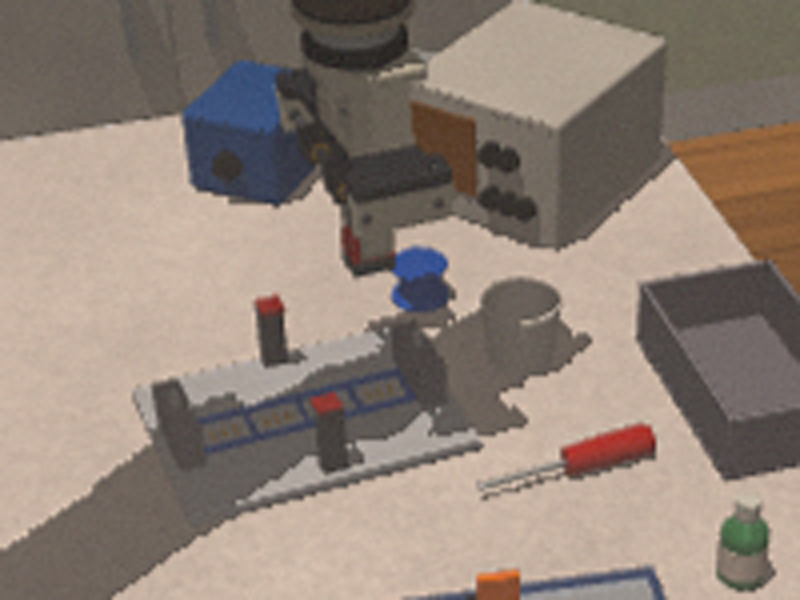

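```bash
python3 -m pendant '[-0.0025,-0.0014,0.03,0,0,-0.0039,0.02,0,0,0.03,0,0,0,0.02,0,0,0.03,0,0,0,0.02,0,0,0.015,0,0,0,0.02,0,0,0,0,0,0,0.02,0,0,0,0,0,0,0.02]' | sed -n 2,6p
python3 - <<'E'
from h import *
n=lambda x:np.array([.5025+x*np.cos(.103),.2502+x*np.sin(.103)])
need([*n(.066),.0325],np.radians(95.9))
im=get_image("scene");cv2.imwrite("pics/c2.png",cv2.resize(im[150:270,350:510][:,:,::-1],(800,600),interpolation=2))
E
```

```text
position: [0.5693, 0.2575, 0.0597]
ee_rot: [-0.167, 3.136, 0.001]
force: [0.5, 0.1, -1.1]
width: 0.305
gripper_force: 20.0
shift [0.0012, -0.0004, 0.0272] tilt_fix [0.0005, 0.0015, 0.0] ty 96.11 j7 1.33 rz 0.0036
```

View pics/c2.png

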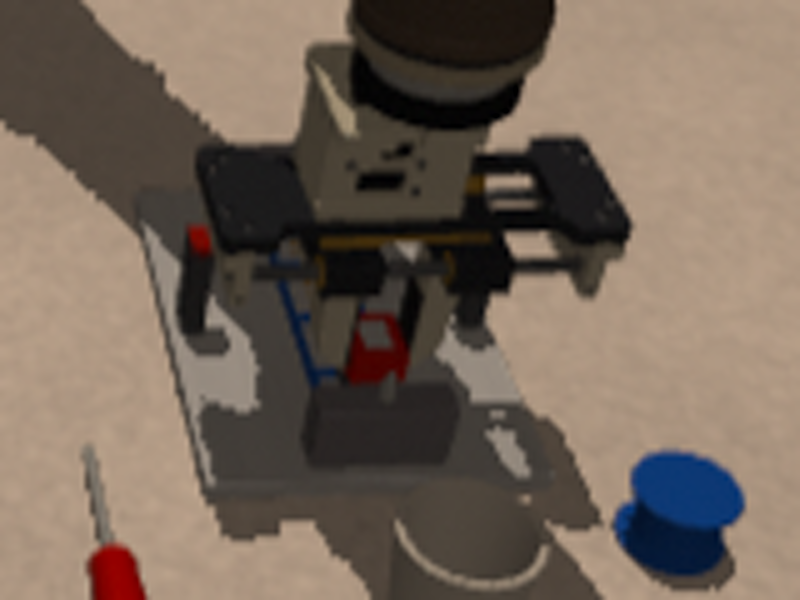

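The module is held upright over nest 3 behind the end support. I lower it.

```bash
python3 -m pendant '[0.0006,-0.0004,0.008,0,0,0.003,0.02,0,0,0.008,0,0,0,0.02,0,0,0.004,0,0,0,0.02,0,0,0.003,0,0,0,0.02,0,0,0,0,0,0,0.02]' | sed -n 2,6p
python3 -m pendant '[0,0,0.002,0,0,0,0.02,0,0,0,0,0,0,0.02]' | sed -n 2,6p
```

```text
position: [0.5687, 0.2566, 0.0373]
ee_rot: [-0.163, 3.136, 0.001]
force: [-4.9, -2.7, 17.9]
width: 0.301
gripper_force: 20.0
position: [0.5693, 0.2566, 0.0359]
ee_rot: [-0.162, 3.135, 0.002]
force: [-5.7, -3.5, 22.1]
width: 0.303
gripper_force: 20.0
```

```bash
python3 -m pendant '[0,0,-0.001,0,0,0,0.02,0,0,0,0,0,0,0.035,0,0,0,0,0,0,0.05,0,0,0,0,0,0,0.05,0,0,-0.03,0,0,0,0.05,0,0,-0.06,0,0,0,0.05,0.03,0,-0.06,0,0,0,0.0918,0.03,0,-0.04,0,0,0,0.0918,0,0,0,0,0,0,0.0918,0,0,0,0,0,0,0.0918]' | sed -n 2,6p
python3 - <<'E'
from mod import *
o=observe();im=get_image("wrist");c=cam("wrist",o)
n=lambda x:np.array([.5025+x*np.cos(.103),.2502+x*np.sin(.103)]);print(n(.066))
h=cv2.cvtColor(im,cv2.COLOR_RGB2HSV)
for r in meas(im,c,(260,60,380,270)):print(r,onz(c,r["px"],.042))
cv2.imwrite("pics/n1.png",cv2.resize(im[30:250,200:440][:,:,::-1],(655,600),interpolation=2))
E
```

```text
position: [0.5103, 0.2507, 0.2202]
ee_rot: [0.164, -3.137, -0.0]
force: [0.4, 0.9, 0.2]
width: 0.93
gripper_force: 0.0
[0.56815021 0.25698599]
{'px': array([316.02536232, 236.85507246]), 'area': np.int32(276), 'lab': ((572.5780029296875, 256.29669189453125), (21.23117446899414, 15.538475036621094), 5.9515604972839355), 'hull': ((568.67822265625, 255.88739013671875), (38.692562103271484, 26.77848243713379), 5.95263147354126)} [0.56916863 0.25598126 0.042     ]
```

View pics/n1.png

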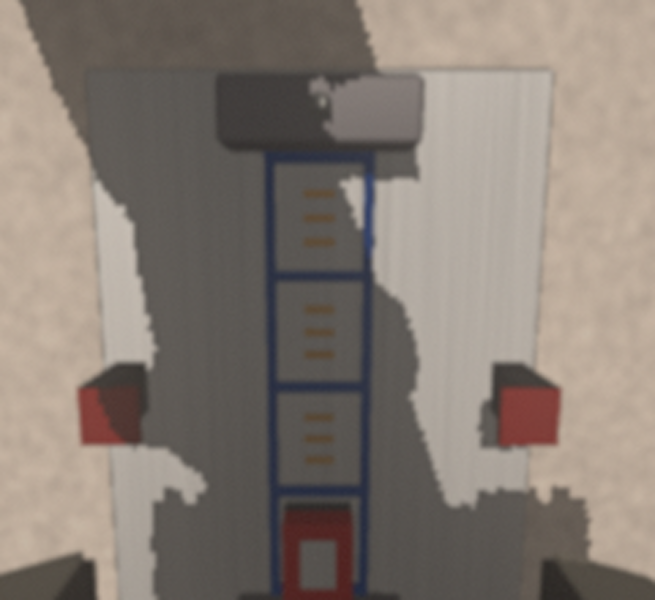

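Module B sits squarely in nest 3, aligned at 5.95° and within 1 mm of the nest centre. I go back to the tray.

```bash
python3 -c "
from h import *
need([.46,-.32,.23],np.radians(80))"
```

```text
shift [0.1092, -0.5622, -0.0099] tilt_fix [-0.0007, -0.0011, 0.0] ty 95.95 j7 1.23 rz 0.2785
```

```bash
python3 -m pendant '[0.0109,-0.0562,-0.001,0,0,0,0.0918,0.0109,-0.0562,-0.001,0,0,0,0.0918,0.0109,-0.0562,-0.001,0,0,0,0.0918,0.0109,-0.0562,-0.001,0,0,0,0.0918,0.0109,-0.0562,-0.001,0,0,0,0.0918,0.0109,-0.0562,-0.001,0,0,0,0.0918,0.0109,-0.0562,-0.001,0,0,0,0.0918,0.0109,-0.0562,-0.001,0,0,0,0.0918,0.0109,-0.0562,-0.001,0,0,0,0.0918,0.0109,-0.0562,-0.001,0,0,0,0.0918]'|sed -n 2,3p
python3 -m pendant '[0,0,0,0,0,0.14,0.0918,0,0,0,0,0,0.138,0.0918,0,0,0,0,0,0,0.0918,0,0,0,0,0,0,0.0918]'|sed -n 2,3p
python3 - <<'E'
from mod import *
o=observe();im=get_image("wrist");c=cam("wrist",o);cv2.imwrite("pics/t3.png",im[:,:,::-1])
for r in meas(im,c,(200,20,420,265)):print(r,onz(c,r["px"],.034).round(4)); p=onz(c,r["px"],.034)
need([p[0],p[1],.06],np.radians(71.3))
E
```

```text
position: [0.4597, -0.3216, 0.2291]
ee_rot: [0.163, -3.135, -0.001]
position: [0.4602, -0.3195, 0.2297]
ee_rot: [-0.268, -3.129, -0.0]
{'px': array([308.30627306, 169.04059041]), 'area': np.int32(271), 'lab': ((447.2535705566406, -326.259765625), (14.909615516662598, 21.00109100341797), 70.76520538330078), 'hull': ((446.2645568847656, -325.72393798828125), (25.969606399536133, 33.37760925292969), 70.60436248779297)} [ 0.4472 -0.3262  0.034 ]
shift [0.0116, -0.0088, 0.17] tilt_fix [-0.0, -0.0009, 0.0] ty 80.19 j7 2.14 rz 0.1552
```

```bash
python3 -m pendant '[0.0116,-0.0088,0.04,0,0,0,0.0918,0,0,0.04,0,0,0.08,0.0918,0,0,0.04,0,0,0.082,0.0918,0,0,0.04,0,0,0,0.0918,0,0,0.01,0,0,0,0.0918,0,0,0,0,0,0,0.0918,0,0,0,0,0,0,0.0918]' 20 | sed -n 2,4p
python3 -c "
from h import *
need([.4472,-.3262,.025],np.radians(70.9))"
```

```text
position: [0.4482, -0.3269, 0.062]
ee_rot: [0.524, 3.095, -0.001]
force: [0.2, 0.4, 0.5]
shift [0.0013, 0.0004, 0.037] tilt_fix [-0.0003, 0.0024, 0.0] ty 70.78 j7 2.17 rz -0.0022
```

```bash
python3 -m pendant '[0.0006,0.0004,0.02,0,0,0,0.0918,0,0,0.0166,0,0,0,0.06,0,0,0,0,0,0,0.05,0,0,0,0,0,0,0.05,0,0,0,0,0,0,0.02,0,0,0,0,0,0,0.02,0,0,0,0,0,0,0.02,0,0,0,0,0,0,0.02,0,0,0,0,0,0,0.02,0,0,0,0,0,0,0.02]' 20
python3 -m pendant '[0,0,0,0,0,0,0.02,0,0,0,0,0,0,0.02,0,0,-0.01,0,0,0,0.02,0,0,-0.03,0,0,0,0.02,0,0,-0.05,0,0,0,0.02,0,0,-0.04,0,0,0,0.02,0,0,0,0,0,0,0.02,0,0,0,0,0,0,0.02]'
python3 -c "
from h import *
n=lambda x:np.array([.5025+x*np.cos(.103),.2502+x*np.sin(.103)])
need([*n(.022),.16],np.radians(95.9))
need([*n(-.066),.16],np.radians(95.9))"
```

```text
clock: 22.98
position: [0.447, -0.3257, 0.024]
ee_rot: [0.525, 3.097, 0.0]
force: [0.9, 0.5, 2.4]
width: 0.303
gripper_force: 20.0
clock: 23.98
position: [0.4467, -0.3252, 0.1536]
ee_rot: [-0.525, -3.097, -0.001]
force: [0.4, 0.9, -0.6]
width: 0.305
gripper_force: 20.0
shift [0.1169, 0.571, -0.0061] tilt_fix [0.0005, -0.0004, 0.0] ty 70.76 j7 2.08 rz -0.4387
shift [0.1966, 0.5336, -0.006] tilt_fix [0.0005, -0.0004, 0.0] ty 70.76 j7 2.08 rz -0.4387
```

```bash
python3 -m pendant '[0.0197,0.0533,-0.001,0,0,0,0.02,0.0197,0.0533,-0.001,0,0,0,0.02,0.0197,0.0533,-0.001,0,0,0,0.02,0.0197,0.0533,-0.001,0,0,0,0.02,0.0197,0.0533,-0.001,0,0,0,0.02,0.0197,0.0533,0,0,0,0,0.02,0.0197,0.0533,0,0,0,0,0.02,0.0197,0.0533,0,0,0,0,0.02,0.0197,0.0533,0,0,0,0,0.02,0.0197,0.0533,0,0,0,0,0.02]' | sed -n 2,6p
python3 -m pendant '[0,0,0,0,0,-0.146,0.02,0,0,0,0,0,-0.146,0.02,0,0,0,0,0,-0.146,0.02,0,0,0,0,0,0,0.02,0,0,0,0,0,0,0.02]' | sed -n 2,6p
python3 - <<'E'
from h import *
n=lambda x:np.array([.5025+x*np.cos(.103),.2502+x*np.sin(.103)])
need([*n(-.066),.032],np.radians(95.9))
E
```

```text
position: [0.4355, 0.2439, 0.1577]
ee_rot: [-0.525, -3.096, 0.003]
force: [1.7, 0.3, -0.5]
width: 0.305
gripper_force: 20.0
position: [0.4363, 0.2421, 0.1582]
ee_rot: [0.155, -3.137, 0.001]
force: [0.2, 0.3, -1.6]
width: 0.304
gripper_force: 20.0
shift [-0.0009, 0.0013, 0.1262] tilt_fix [-0.0007, -0.0012, 0.0] ty 95.65 j7 1.22 rz -0.0044
```

```bash
python3 -m pendant '[-0.0009,0.0013,0.03,0,0,-0.0044,0.02,0,0,0.03,0,0,0,0.02,0,0,0.03,0,0,0,0.02,0,0,0.015,0,0,0,0.02,0,0,0,0,0,0,0.02,0,0,0,0,0,0,0.02]' | sed -n 2,6p
python3 -c "
from h import *
n=lambda x:np.array([.5025+x*np.cos(.103),.2502+x*np.sin(.103)])
need([*n(-.066),.032],np.radians(95.9))"
```

```text
position: [0.438, 0.2441, 0.0547]
ee_rot: [-0.166, 3.136, 0.001]
force: [0.1, 0.4, -0.8]
width: 0.299
gripper_force: 20.0
shift [0.0012, -0.0006, 0.0227] tilt_fix [0.0006, 0.0011, 0.0] ty 96.06 j7 1.31 rz 0.0028
```

```bash
python3 -m pendant '[0.0008,-0.0006,0.008,0,0,0.003,0.02,0,0,0.006,0,0,0,0.02,0,0,0.003,0,0,0,0.02,0,0,0.002,0,0,0,0.02,0,0,0,0,0,0,0.02]' | sed -n 2,6p
python3 -m pendant '[0,0,0.002,0,0,0,0.02,0,0,0,0,0,0,0.02]' | sed -n 2,6p
```

```text
position: [0.4367, 0.2431, 0.0348]
ee_rot: [0.162, -3.137, 0.0]
force: [0.3, 0.9, -1.5]
width: 0.308
gripper_force: 20.0
position: [0.4366, 0.2432, 0.0329]
ee_rot: [0.162, -3.137, 0.0]
force: [-0.9, 0.1, -1.6]
width: 0.306
gripper_force: 20.0
```

```bash
python3 -m pendant '[0,0,0.0015,0,0,0,0.02,0,0,0,0,0,0,0.02]' | sed -n 2,6p
python3 -m pendant '[0,0,0,0,0,0,0.035,0,0,0,0,0,0,0.05,0,0,0,0,0,0,0.05,0,0,-0.03,0,0,0,0.05,0,0,-0.06,0,0,0,0.05,-0.03,0,-0.06,0,0,0,0.0918,-0.03,0,-0.04,0,0,0,0.0918,0,0,0,0,0,0,0.0918,0,0,0,0,0,0,0.0918]' | sed -n 2,3p
python3 - <<'E'
from mod import *
o=observe();im=get_image("wrist");c=cam("wrist",o)
for x in (.066,-.066):print(.5025+x*np.cos(.103),.2502+x*np.sin(.103))
for r in meas(im,c,(240,30,400,270)):print(r,onz(c,r["px"],.042))
cv2.imwrite("pics/n2.png",im[:,:,::-1])
need([.5799,-.0578,.1],np.radians(83.64))
E
```

```text
position: [0.4369, 0.2433, 0.0319]
ee_rot: [-0.162, 3.137, 0.001]
force: [-2.3, -0.5, 7.6]
width: 0.303
gripper_force: 20.0
position: [0.4934, 0.2489, 0.2164]
ee_rot: [0.162, -3.136, 0.001]
0.5681502124054887 0.25698598637739706
0.43684978759451126 0.24341401362260287
{'px': array([316.25842697, 252.8576779 ]), 'area': np.int32(267), 'lab': ((572.7833251953125, 256.12548828125), (21.624347686767578, 15.479180335998535), 6.212091445922852), 'hull': ((568.76708984375, 256.25665283203125), (39.30531311035156, 27.92444610595703), 5.915537357330322)} [0.56890231 0.25601795 0.042     ]
{'px': array([316.5, 127. ]), 'area': np.int32(364), 'lab': ((437.56182861328125, 242.68536376953125), (21.36050033569336, 15.048378944396973), 5.901810646057129), 'hull': ((437.656005859375, 242.71694946289062), (33.22217559814453, 26.828290939331055), 6.537848949432373)} [0.43715253 0.24264252 0.042     ]
shift [-0.0551, -0.3139, 0.1161] tilt_fix [-0.0009, -0.0026, 0.0] ty 95.94 j7 1.27 rz 0.2148
```

Both modules are seated, with centres 132 mm apart and aligned at about 6°. I move over to the cover.

```bash
python3 -m pendant '[0,-0.0392,0.003,0,0,0,0.0918,0,-0.0392,0.003,0,0,0,0.0918,0,-0.0392,0.003,0,0,0,0.0918,0,-0.0392,0.003,0,0,0,0.0918,0,-0.0392,0.003,0,0,0,0.0918,0,-0.0393,0,0,0,0,0.0918,0,-0.0393,0,0,0,0,0.0918,0,-0.0393,0,0,0,0.107,0.0918,0,0,0,0,0,0.107,0.0918,0,0,0,0,0,0,0.0918]'|sed -n 2,3p
python3 -m pendant '[0,0,0,0,0,0,0.0918]' | sed -n 2,3p
python3 - <<'E'
from h import *
o=observe();im=get_image("wrist");c=cam("wrist",o);cv2.imwrite("pics/m1.png",im[:,:,::-1])
HSV["orange"]=((4,110,50),(15,255,255))
P=[]
for a,u,b in blobs(im,"orange",60,(200,20,430,262))[1]:
    # lower edge of blob = +x end of tab top (z .062)
    q=[onz(c,(u[0],v),.061)[:2].round(4).tolist() for v in (b[1]+b[3],)];print(a,u,b,onz(c,u,.061).round(4),q)
need([.5799,-.0578,.1],np.radians(83.64))
E
```

```text
position: [0.5254, -0.0628, 0.201]
ee_rot: [-0.173, -3.134, 0.0]
position: [0.5261, -0.0621, 0.2016]
ee_rot: [-0.168, -3.136, -0.0]
270 [300.9 238.2] [297, 218, 8, 40] [ 0.5697 -0.0818  0.061 ] [[0.5901, -0.0843]]
355 [351.3 238.1] [346, 218, 12, 41] [ 0.5747 -0.0341  0.061 ] [[0.5963, -0.0358]]
shift [-0.053, 0.0101, 0.1017] tilt_fix [0.0001, -0.0012, 0.0] ty 83.85 j7 1.7 rz 0.0037
```

View pics/m1.png

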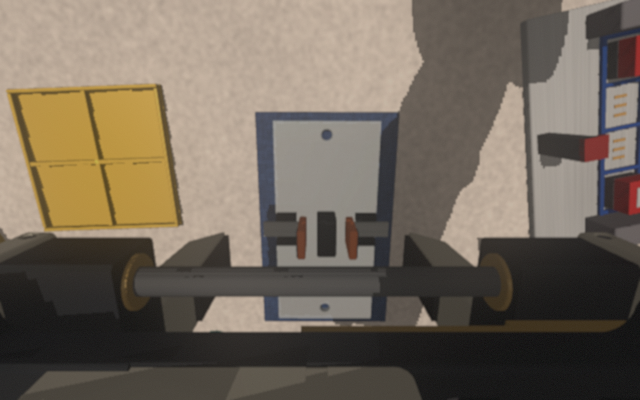

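The tray is empty and the cover lies flat and centred on the mat, with its holes at (327,134) and (325,308). I use the holes to pin down its pose.

```bash
python3 - <<'E'
from h import *
c=cam("wrist");A=onz(c,(326.7,134.3),.0085);B=onz(c,(324.8,308),.0085)
print(A,B,np.linalg.norm(A-B),(A+B)/2,np.degrees(np.arctan2(*(B-A)[1::-1])))
need([.5799,-.0578,.0445],np.radians(83.64))
E
python3 -m pendant '[-0.0265,0.0050,0.03,0,0,0.0037,0.0918,-0.0265,0.0051,0.03,0,0,0,0.0918,0,0,0.03,0,0,0,0.0918,0,0,0.03,0,0,0,0.0918,0,0,0.015,0,0,0,0.0918,0,0,0,0,0,0,0.0918,0,0,0,0,0,0,0.0918]' 35 | sed -n 2,4p
python3 -c "
from h import *
need([.5799,-.0578,.0445],np.radians(83.64))"
```

```text
[ 0.47930041 -0.04655296  0.0085    ] [ 0.68264071 -0.06910208  0.0085    ] 0.20458675243570904 [ 0.58097056 -0.05782752  0.0085    ] -6.327876455905278
shift [-0.0531, 0.0101, 0.1572] tilt_fix [0.0001, -0.0012, 0.0] ty 83.85 j7 1.7 rz 0.0037
position: [0.5812, -0.059, 0.0684]
ee_rot: [0.179, 3.135, 0.0]
force: [1.1, -0.5, -0.0]
shift [0.0015, 0.001, 0.0239] tilt_fix [0.0002, 0.0014, 0.0] ty 83.48 j7 1.81 rz -0.0029
```

```bash
python3 -m pendant '[0.0010,0.001,0.012,0,0,-0.003,0.0918,0,0,0.012,0,0,0,0.0918,0,0,0,0,0,0,0.0918,0,0,0,0,0,0,0.06,0,0,0,0,0,0,0.03,0,0,0,0,0,0,0.03,0,0,0,0,0,0,0.03,0,0,0,0,0,0,0.03,0,0,0,0,0,0,0.03]' 35
python3 -m pendant '[0,0,0,0,0,0,0.03,0,0,0,0,0,0,0.03]' 40
python3 -m pendant '[0,0,-0.005,0,0,0,0.03,0,0,-0.02,0,0,0,0.03,0,0,-0.03,0,0,0,0.03,0,0,-0.03,0,0,0,0.03,0,0,-0.015,0,0,0,0.03,0,0,0,0,0,0,0.03,0,0,0,0,0,0,0.03]'
python3 -c "
from h import *
need([.5036,.2502,.13],np.radians(95.9))"
```

```text
clock: 32.33
position: [0.5799, -0.0578, 0.0439]
ee_rot: [0.175, 3.136, 0.001]
force: [-4.6, 0.9, 10.5]
width: 0.416
gripper_force: 35.1
clock: 32.58
position: [0.5799, -0.0578, 0.044]
ee_rot: [0.175, 3.136, 0.001]
force: [-1.4, 1.2, 9.0]
width: 0.408
gripper_force: 40.1
clock: 33.45
position: [0.5789, -0.0576, 0.1421]
ee_rot: [-0.174, -3.135, -0.0]
force: [0.5, -1.0, -3.0]
width: 0.406
gripper_force: 40.0
shift [0.1089, 0.2976, 0.0123] tilt_fix [-0.0001, -0.0018, 0.0] ty 83.63 j7 1.76 rz -0.2141
```

```bash
python3 -m pendant '[0.0109,0.0297,0,0,0,0,0.03,0.0109,0.0297,0,0,0,0,0.03,0.0109,0.0297,0,0,0,0,0.03,0.0109,0.0297,0,0,0,0,0.03,0.0109,0.0297,0,0,0,0,0.03,0.0109,0.0297,0,0,0,0,0.03,0.0109,0.0298,0,0,0,0,0.03,0.0109,0.0298,0,0,0,0,0.03,0.0109,0.0298,0,0,0,0,0.03,0.0108,0.0298,0,0,0,0,0.03]' | sed -n 2,6p
python3 -m pendant '[0,0,0,0,0,-0.107,0.03,0,0,0,0,0,-0.107,0.03,0,0,0,0,0,0,0.03,0,0,0,0,0,0,0.03,0,0,0,0,0,0,0.03]' | sed -n 2,6p
python3 - <<'E'
from h import *
need([.5036,.2502,.112],np.radians(95.9))
o=observe();im=get_image("wrist");cv2.imwrite("pics/p1.png",im[:,:,::-1]);np.save("op1.npy",o,allow_pickle=True)
cv2.imwrite("pics/p1c.png",cv2.resize(im[80:290,200:440][:,:,::-1],(685,600),interpolation=2))
E
```

```text
position: [0.5034, 0.2505, 0.142]
ee_rot: [-0.175, -3.135, 0.002]
force: [0.3, 0.1, -2.7]
width: 0.406
gripper_force: 40.0
position: [0.5044, 0.2497, 0.1431]
ee_rot: [0.159, -3.137, 0.0]
force: [-0.0, 0.1, -3.0]
width: 0.409
gripper_force: 40.0
shift [0.0007, 0.0006, 0.0311] tilt_fix [-0.0002, -0.0004, 0.0] ty 95.79 j7 1.36 rz -0.0018
```

View pics/p1c.png

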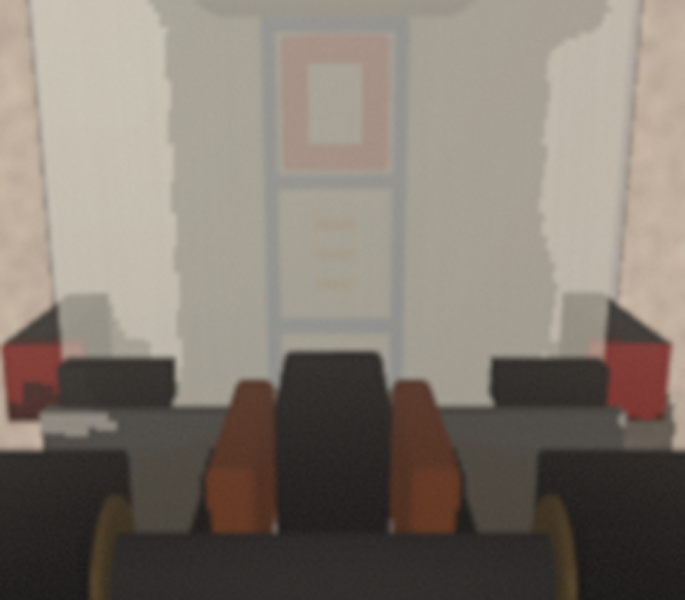

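The cover is level over the fixture with both tabs squeezed. I lower it to just above the pin tips and check the near hole against its pin.

```bash
python3 -m pendant '[0.0004,0.0006,0.015,0,0,-0.0018,0.03,0,0,0.012,0,0,0,0.03,0,0,0.002,0,0,0,0.03,0,0,0,0,0,0,0.03,0,0,0,0,0,0,0.03]' | sed -n 2,6p
python3 - <<'E'
from h import *
need([.5036,.2502,.0925],np.radians(95.9))
o=observe();c=cam("wrist",o);im=get_image("wrist");cv2.imwrite("pics/p2.png",im[:,:,::-1])
u=(np.cos(.103),np.sin(.103));zc=o["position"][2]-.0413+.008
h=proj(c,[o["position"][0]-.0011-.101*u[0],o["position"][1]-.101*u[1],zc]);p=proj(c,[.4025,.2397,.067])
print("hole expected",h,"pin tip",p)
x,y=map(int,h);y0=max(0,y-30)
cv2.imwrite("pics/p2c.png",cv2.resize(im[y0:y0+60,x-40:x+40][:,:,::-1],(800,600),interpolation=2));print(x-40,y0)
E
```

```text
position: [0.5043, 0.2504, 0.1146]
ee_rot: [-0.164, 3.137, 0.001]
force: [0.1, 0.4, -3.1]
width: 0.408
gripper_force: 40.0
shift [0.0007, -0.0002, 0.0221] tilt_fix [0.0003, 0.0006, 0.0] ty 95.98 j7 1.38 rz 0.0014
hole expected [317.75498065  46.99867348] pin tip [317.05438126  51.53786553]
277 16
```

View pics/p2c.png

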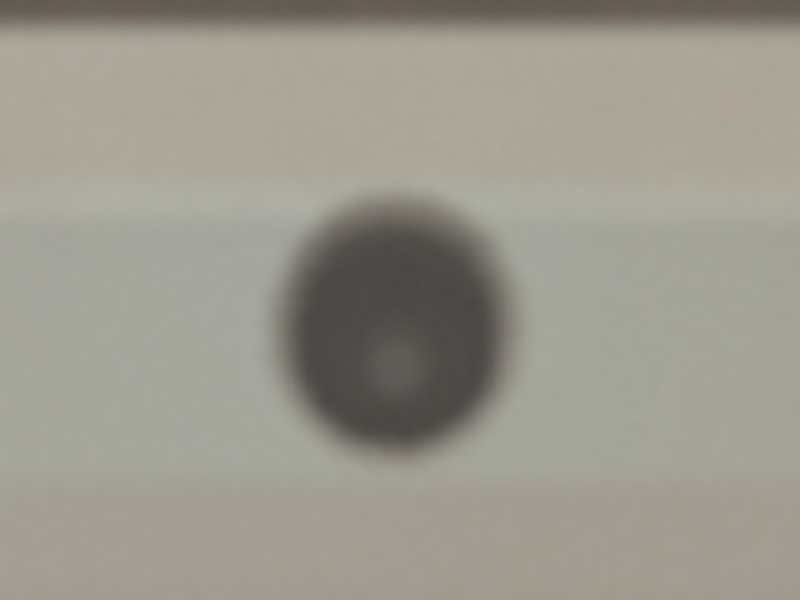

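The hole centre is at (316.7,48.5) and the pin tip at (316.5,52.2). After allowing for parallax the pin is centred to within about 0.6 mm, so I lower the cover with a 0.6 mm correction.

```bash
python3 -m pendant '[0.0006,0,0.003,0,0,0.0014,0.03,0,0,0.003,0,0,0,0.03,0,0,0.003,0,0,0,0.03,0,0,0.003,0,0,0,0.03,0,0,0,0,0,0,0.03]' | sed -n 2,6p
python3 -m pendant '[0,0,0.003,0,0,0,0.03,0,0,0.003,0,0,0,0.03,0,0,0,0,0,0,0.03]' | sed -n 2,6p
python3 -c "
from h import *
need([.5036,.2502,.0925],np.radians(95.9))"
```

```text
position: [0.5032, 0.2502, 0.102]
ee_rot: [0.162, -3.137, 0.0]
force: [-0.1, 0.6, -4.2]
width: 0.408
gripper_force: 40.0
position: [0.5032, 0.2502, 0.096]
ee_rot: [0.162, -3.137, 0.0]
force: [-0.3, 0.0, -4.0]
width: 0.412
gripper_force: 40.0
shift [-0.0004, -0.0, 0.0035] tilt_fix [-0.0002, -0.0005, 0.0] ty 95.91 j7 1.39 rz 0.0001
```

```bash
python3 -m pendant '[0,0,0.002,0,0,0,0.03,0,0,0.002,0,0,0,0.03,0,0,0,0,0,0,0.03]' | sed -n 2,6p
python3 -m pendant '[0,0,0.001,0,0,0,0.03,0,0,0,0,0,0,0.03]' | sed -n 2,6p
```

```text
position: [0.5034, 0.2503, 0.0922]
ee_rot: [0.162, -3.137, 0.0]
force: [0.3, -0.2, -3.5]
width: 0.409
gripper_force: 40.0
position: [0.5035, 0.2503, 0.092]
ee_rot: [-0.162, 3.137, 0.001]
force: [-4.0, -1.0, 4.8]
width: 0.409
gripper_force: 40.0
```

```bash
python3 -m pendant '[0,0,0.0008,0,0,0,0.03,0,0,0,0,0,0,0.03]' | sed -n 2,6p
python3 -m pendant '[0,0,0,0,0,0,0.05,0,0,0,0,0,0,0.07,0,0,0,0,0,0,0.0918,0,0,0,0,0,0,0.0918,0,0,0,0,0,0,0.0918,0,0,-0.02,0,0,0,0.0918,0,0,-0.04,0,0,0,0.0918,0,0,-0.06,0,0,0,0.0918,0.03,0,-0.06,0,0,0,0.0918,0.02,0,-0.03,0,0,0,0.0918]'
python3 -m pendant '[0,0,0,0,0,0,0.0918,0,0,0,0,0,0,0.0918]' | sed -n 2,3p
python3 - <<'E'
from h import *
HSV["orange"]=((4,110,50),(15,255,255))
o=observe();im=get_image("wrist");c=cam("wrist",o);cv2.imwrite("pics/f1.png",im[:,:,::-1])
for a,u,b in blobs(im,"orange",60,(240,20,400,262))[1]:
    q=onz(c,(u[0],b[1]+b[3]),.110);d=q[:2]-[.5025,.2502]
    print(a,u,b,q.round(4),"fixture xy",(np.array([[np.cos(.103),np.sin(.103)],[-np.sin(.103),np.cos(.103)]])@d).round(4))
    for x in (b[0],b[0]+b[2]): print(onz(c,(x,b[1]+b[3]-5),.11).round(4))
need([.6409,-.2424,.12],np.radians(86))
E
```

```text
position: [0.5035, 0.2503, 0.0919]
ee_rot: [-0.162, 3.137, 0.001]
force: [-4.9, -2.3, 15.0]
width: 0.409
gripper_force: 40.1
clock: 39.17
position: [0.4558, 0.2454, 0.2992]
ee_rot: [-0.161, 3.135, 0.003]
force: [0.6, -0.2, -0.2]
width: 0.998
gripper_force: 0.0
position: [0.4556, 0.2453, 0.2958]
ee_rot: [0.162, -3.137, 0.0]
199 [294.  219.7] [291, 203, 7, 33] [0.519  0.2266 0.11  ] fixture xy [ 0.014  -0.0252]
[0.5135 0.2228 0.11  ]
[0.5127 0.2304 0.11  ]
204 [338.5 219.5] [335, 202, 8, 34] [0.514  0.2753 0.11  ] fixture xy [0.014  0.0238]
[0.5085 0.2708 0.11  ]
[0.5076 0.2795 0.11  ]
shift [-0.1344, -0.5039, 0.1757] tilt_fix [-0.0009, -0.0011, 0.0] ty 95.9 j7 1.2 rz 0.1728
```

Both tabs have sprung out to ±24.5 mm, as at the start, so the cover is locked. I go on to the green button.

```bash
python3 -m pendant '[-0.006,-0.0496,0.003,0,0,0,0.0,-0.006,-0.0496,0.003,0,0,0,0,-0.006,-0.0496,0.003,0,0,0,0,-0.006,-0.0496,0.003,0,0,0,0,-0.006,-0.0496,0.003,0,0,0,0,-0.006,-0.0496,0.003,0,0,0,0,-0.006,-0.0496,0.003,0,0,0,0,-0.006,-0.0496,0.003,0,0,0,0,-0.006,-0.0496,0.003,0,0,0,0,-0.006,-0.0496,0.003,0,0,0,0]' 20 | sed -n 2,6p
python3 -m pendant '[0,0,0,0,0,0.172,0,0,0,0,0,0,0,0,0,0,0,0,0,0,0]' | sed -n 2,6p
cat > bt.py <<'E'
from h import *
def grn(im):
    h=cv2.cvtColor(im,cv2.COLOR_RGB2HSV);m=cv2.inRange(h,(45,100,30),(72,255,255));m[265:]=0
    n,l,s,c=cv2.connectedComponentsWithStats(m);return [(s[i,4],c[i],s[i,:4]) for i in range(1,n) if s[i,4]>60]
E
python3 - <<'E'
from bt import *
o=observe();im=get_image("wrist");c=cam("wrist",o);cv2.imwrite("pics/b1.png",im[:,:,::-1]);np.save("ob1.npy",o,allow_pickle=True)
for a,u,b in grn(im):print(a,u,b,onz(c,u,.02).round(4))
E
```

```text
position: [0.5664, -0.2437, 0.2645]
ee_rot: [0.161, -3.135, -0.0]
force: [0.6, -0.2, -0.0]
width: 0.006
gripper_force: 0.0
position: [0.5665, -0.241, 0.2655]
ee_rot: [-0.101, -3.139, -0.0]
force: [0.3, 0.4, -0.3]
width: 0.008
gripper_force: 0.0
```

```bash
python3 -m pendant '[-0.03,0,0,0,0,0,0,-0.03,0,0,0,0,0,0,0,0,0,0,0,0,0,0,0,0,0,0,0,0]' | sed -n 2,6p
python3 - <<'E'
from bt import *
o=observe();im=get_image("wrist");c=cam("wrist",o);cv2.imwrite("pics/b2.png",im[:,:,::-1])
c1=cam("wrist",np.load("ob1.npy",allow_pickle=True).item());g=grn(cv2.imread("pics/b1.png")[:,:,::-1].copy())
for a,u,b in grn(im):
    print(a,u,b,onz(c,u,.02).round(4))
    for k in g: print(tri(c1,k[1],c,u))
need([.6409,-.2424,.06],None)
E
```

```text
position: [0.6257, -0.2457, 0.2663]
ee_rot: [-0.106, -3.139, -0.0]
force: [-0.9, -0.5, -0.4]
width: 0.003
gripper_force: 0.0
shift [-0.0152, 0.0045, 0.2065] tilt_fix [0.0001, -0.0003, 0.0] ty 86.09 j7 2.11
```

```bash
python3 - <<'E'
from bt import *
o=observe()
for f,c in (("b1",cam("wrist",np.load("ob1.npy",allow_pickle=True).item())),("b2",cam("wrist",o))):
    im=cv2.imread(f"pics/{f}.png")[:,:,::-1].copy();h=cv2.cvtColor(im,cv2.COLOR_RGB2HSV)
    u=proj(c,[.6409,-.2424,.02]);print(f,u);x,y=map(int,u);print(h[y-16:y+17:8,x-16:x+17:8].tolist())
    m=cv2.inRange(h,(40,60,15),(78,255,255));n,l,s,cc=cv2.connectedComponentsWithStats(m)
    print([(s[i,4],cc[i].round(1)) for i in range(1,n) if s[i,4]>40])
E
```

```text
b1 [319.23241729 228.7168382 ]
[[[16, 46, 117], [17, 54, 75], [16, 51, 65], [15, 47, 65], [14, 45, 119]], [[16, 45, 97], [25, 49, 62], [49, 69, 78], [44, 61, 71], [18, 43, 60]], [[20, 43, 71], [53, 72, 78], [52, 73, 77], [52, 77, 76], [13, 42, 55]], [[16, 45, 85], [18, 47, 81], [23, 43, 53], [18, 46, 84], [15, 44, 69]], [[12, 25, 51], [18, 42, 73], [15, 32, 48], [13, 36, 50], [11, 40, 51]]]
[(np.int32(1210), array([ 17.6, 218.4])), (np.int32(1305), array([164.1, 240.3])), (np.int32(304), array([320.3, 226.4])), (np.int32(61), array([ 65.8, 256.8])), (np.int32(432), array([489.4, 315.2]))]
b2 [320.23692791 183.37164685]
[[[15, 45, 208], [16, 48, 111], [16, 43, 78], [18, 43, 78], [15, 45, 210]], [[15, 45, 146], [42, 52, 84], [59, 90, 142], [56, 85, 114], [18, 41, 74]], [[18, 39, 78], [59, 92, 136], [59, 93, 135], [59, 93, 132], [11, 39, 72]], [[16, 44, 164], [59, 92, 122], [59, 93, 129], [60, 95, 126], [16, 44, 76]], [[15, 44, 203], [14, 44, 168], [18, 39, 65], [15, 45, 113], [15, 46, 207]]]
[(np.int32(3655), array([ 22.9, 198.8])), (np.int32(1465), array([159.2, 194.7])), (np.int32(518), array([321.1, 184.4]))]
```

```bash
python3 -c "
from h import *
c=cam('wrist');c1=cam('wrist',np.load('ob1.npy',allow_pickle=True).item())
print(tri(c1,(320.3,226.4),c,(321.1,184.4)));p=onz(c,(321.1,184.4),.022);print(p)
need([p[0],p[1],.05])"

```

```text
(array([ 0.6493187 , -0.24128197, -0.01210633]), np.float64(0.0002563260403537428))
[ 0.64184164 -0.24141325  0.022     ]
shift [-0.016, 0.0056, 0.2165] tilt_fix [0.0001, -0.0003, 0.0] ty 86.09 j7 2.11
```

The height from view b1 is unusable because the gripper hides part of the button there. The scene and side views give about 0.02 m, so I lower the fingers and find the top by force.

```bash
python3 -m pendant '[-0.008,0.0028,0.05,0,0,0,0,-0.008,0.0028,0.05,0,0,0,0,0,0,0.05,0,0,0,0,0,0,0.045,0,0,0,0,0,0,0.0215,0,0,0,0,0,0,0,0,0,0,0,0,0,0,0,0,0,0]' 20 | sed -n 2,6p
python3 -c "
from h import *
need([.6418,-.2414,.042])"
python3 -m pendant '[0,0,0.004,0,0,0,0,0,0,0.004,0,0,0,0,0,0,0.002,0,0,0,0,0,0,0,0,0,0,0]' 20 | sed -n 2,4p
python3 -m pendant '[0,0,0.002,0,0,0,0,0,0,0.002,0,0,0,0,0,0,0,0,0,0,0]' 20 | sed -n 2,4p
```

```text
position: [0.6437, -0.2422, 0.052]
ee_rot: [0.108, 3.137, -0.001]
force: [0.2, -0.0, 1.0]
width: 0.006
gripper_force: 0.0
shift [0.002, 0.0007, 0.01] tilt_fix [-0.0008, 0.0027, 0.0] ty 86.05 j7 2.21
position: [0.6425, -0.2414, 0.0397]
ee_rot: [-0.108, -3.139, -0.0]
force: [0.2, -0.4, 0.8]
position: [0.6425, -0.2414, 0.0357]
ee_rot: [-0.108, -3.139, -0.0]
force: [0.6, -0.1, -0.0]
```

```bash
for i in 1; do python3 -m pendant '[0,0,0.002,0,0,0,0,0,0,0,0,0,0,0]' | sed -n 2,4p; done
python3 -m pendant '[0,0,0.002,0,0,0,0,0,0,0,0,0,0,0]' | sed -n 2,4p
python3 -m pendant '[0,0,0.002,0,0,0,0,0,0,0,0,0,0,0]' | sed -n 2,4p
```

```text
position: [0.6426, -0.2414, 0.0338]
ee_rot: [-0.108, -3.14, -0.0]
force: [0.1, 0.5, 0.4]
position: [0.6428, -0.2415, 0.032]
ee_rot: [0.108, 3.139, 0.0]
force: [-0.7, 0.3, 1.3]
position: [0.6428, -0.2415, 0.03]
ee_rot: [0.108, 3.139, -0.0]
force: [-0.6, 1.0, 3.3]
```

```bash
python3 -m pendant '[0,0,0.002,0,0,0,0,0,0,0,0,0,0,0]' | sed -n 2,4p
python3 -m pendant '[0,0,0.002,0,0,0,0,0,0,0,0,0,0,0]' | sed -n 2,4p
python3 -m pendant '[0,0,0.001,0,0,0,0,0,0,0,0,0,0,0]' | sed -n 2,4p
```

```text
position: [0.6428, -0.2415, 0.028]
ee_rot: [0.108, 3.139, -0.0]
force: [0.0, 0.5, 4.1]
position: [0.6428, -0.2416, 0.0272]
ee_rot: [0.108, 3.139, 0.001]
force: [-4.0, 2.6, 14.7]
position: [0.6429, -0.2416, 0.0271]
ee_rot: [0.108, 3.138, 0.001]
force: [-6.5, 4.1, 22.8]
```

The button bottomed out: the force jumped from 4 N to 23 N while the tool stopped at 0.0271 m. I retreat and take a final look.

```bash
python3 -m pendant '[0,0,0,0,0,0,0,0,0,0,0,0,0,0,0,0,-0.01,0,0,0,0,0,0,-0.04,0,0,0,0,0,0,-0.06,0,0,0,0,0.03,-0.03,-0.05,0,0,0,0,0.03,-0.03,-0.05,0,0,0,0,0.03,-0.03,0,0,0,0,0,0,0,0,0,0,0,0,0,0,0,0,0,0,0]' | sed -n 2,4p
python3 - <<'E'
from h import *
a=get_image("scene")[150:270,350:510];b=get_image("side")[120:220,210:370]
cv2.imwrite("pics/fin.png",np.hstack([cv2.resize(x[:,:,::-1],(400,300),interpolation=2) for x in (a,b)]))
E
```

```text
position: [0.5498, -0.3218, 0.2298]
ee_rot: [-0.108, -3.139, -0.002]
force: [0.6, 0.3, 0.0]
```

View pics/fin.png

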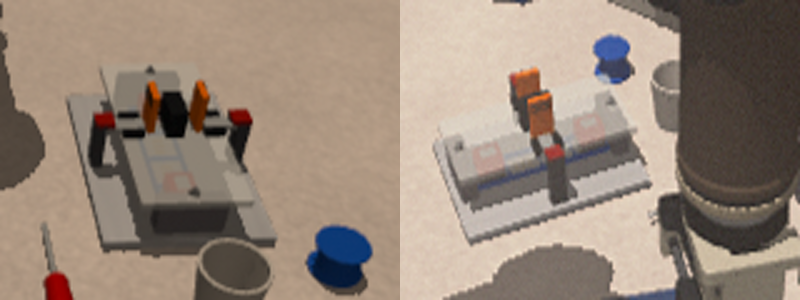

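The final views show the cover seated and latched with both modules visible beneath it, and the bystanders around the fixture (cup, spool, screwdriver) undisturbed. I hand the job in.

```bash
python3 -c "
from cell import *
print(observe()['clock'],sign_off())"
```

```text
the job is handed in; nothing more can be done
46.3 None
```

I handed the job in at 46 s: both red modules are in nests 0 and 3, the cover is back on the pins and latched, and the green button was pressed fully down.

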